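# Tighten a bearing retaining ring with the pin wrench that fits

## Task

Take the wider of the two pin wrenches out of the wooden rack and lower it onto the bearing housing so that both its pins sit down in the two pockets of the retaining ring before you turn anything. Then turn the ring clockwise (seen from above) with it until the lug on the ring's rim lines up with the pointer on the housing, and let go, leaving the wrench standing upright in the ring. Leave the narrower wrench in its rack.

Things in the scene. Friction and masses are not known exactly. Their poses are not given: they have to be found in the camera images.
- wide_wrench_grip (a point): Wider pin wrench, 0.25 kg: bar 102 x 26 x 10 mm along x; under it two 10 mm pins, 16 mm long, at x = +-37; on it an upright flat handle 40 wide (x), 15 thick (y), 62 tall, black scales. Point: handle centre, 42 above the bar's underside, 30 below its top; z up. It stands in a slot (22 deep) of a fixed wooden rack 30 mm high, bar on the rack's top, pins in the slot; which of the two slots varies.
- narrow_wrench_grip (a point): Narrower pin wrench, alike but its bar is only 66 mm long and its pins at x = +-23 mm: it does not fit the ring. Point: centre of its handle. It stands parallel to the wide wrench in the other slot of the rack, 90 mm away along y (either side), and stays there.
- ring_top (a point): Top centre of a bare steel ring, 116 mm across, level on a fixed grey housing; 62 mm above the table. z up; the frame turns with the ring. On its x axis two open pockets, 18 mm deep, from 26 to 48 mm out and 40 deg of arc wide: a pin at 37 mm has 6 mm play radially and 0.2 rad either way round. A lug 10 mm wide stands out of the rim at +y. The shaft in the middle ends 2 mm below the top.
- ring (a joint): Angle of the ring about the vertical through ring_top, rad: 0 when its lug is opposite the upright dark post (pointer) on the housing's flange; starts about -0.9 to -0.55 and grows as the ring turns clockwise seen from above. It turns stiffly (about 0.25 N m), stays where it is left, and can overrun the pointer (to +0.6).
There are look-alikes about, which are no part of the job. Leave any pink look-alike of the part that bears wide_wrench_grip alone.

How it is judged:
By the outcome, as a careful person would: the job done as asked, in the order asked, and still so for the second after the job is handed in, with the robot touching nothing.
It also fails if it takes over 42 s, if anything falls off the work surface, if the arm or the gripper's body presses on something with over 40 N, if the wrist force passes 120 N, or if a joint passes its speed limit or range.

## Robot

A 6-joint arm with a two-finger parallel gripper is mounted at the origin on a cart in front of the work surface, level with it; the furniture and walls round the work are solid. World frame = base frame: x ahead of the robot, y to its left, z up, the work surface at z = 0. Lengths are in m, angles in rad, forces in N, time in s.
With the tool pointing down it reaches from about 0.3 to 0.775 m from the base axis. Payload 14.6 kg.
Tool frame: the origin (TCP) lies midway between the tips of the shut fingers; the grasp point (between the pads) lies 19 mm behind it (ctrl.tcp_to_grasp is the z of the grasp point in the tool frame, in m); z points along the fingers, y is the line along which they close (so a half turn about z gives the same grasp; the last joint's range is limited). The gripper opens to 94 mm and grips with 3 to 60 N. Pads are 16 mm wide; open, the fingers measure 119 mm over their backs; the gripper's body (75 mm by 177 mm) begins 78 mm behind the grasp point.
Start: joints at [-1.215, 0.3, 1.521, -0, 1.321, -0.067], TCP at [0.226, -0.502, 0.205] pointing down, gripper open.
Joint ranges: [-3.03, 3.03], [-0.79, 2.21], [0.23, 2.52], [-1.04, 4.18], [0, 3.07], [-2.55, 2.55]. Speed limits (rad/s): [2.22, 2.22, 2.57, 3.14, 3.14, 3.14].

## Interface

Orientations are given as [roll, pitch, yaw] about the fixed x, y, z axes, in that order (R = Rz(yaw) Ry(pitch) Rx(roll)).
In Python, from station import monitor, camera, ctrl gives the robot as it stands.
- The arm moves only by the tool apply_moves, never from a script. Its argument "plan" is one flat list of numbers, 4 for each row, row after row: the shift along the tool's x, y, z in mm, then the turn about the tool's z in rad. In form: [dx, dy, dz, spin, dx, dy, dz, spin, ...]. A call has 1 to 20 rows; each row shifts and turns the commanded pose from where the row before left it, along the tool's axes as they then stand; what a row does not reach is not made up. A row lasts 1/10 s, in which the tool goes at most 50 mm and 8.59 degrees, less where a joint would pass 70% of its speed; a pose out of reach is approached as far as the arm can. A call is refused whole if a number of a shift passes 50 or a number of a turn 0.15, either way. A call with a gripper value outside its range is refused whole. "hand" is the gripper command: -1 is shut, 1 is fully open, values between are in proportion, set as the call begins (left out, the last holds). The fingers move at their own pace and stop on an object; "squeeze" is the grip in N (left out, the last holds). Time passes only in rows, so rows that do not move let the fingers close. It gives the time, the measured TCP pose, the force, the opening and the grip force at its end, in the units of the state.
- monitor.get_obs(): the state, without advancing time (a new reading comes with each control period).
- camera(name): name is "scene" or "top"; returns a dict with "image" (480x640x3 uint8, red, green, blue), "range_z" (480x640 float32, m along the optical axis (not along the pixel's ray), 0 where there is no reading), "mtx" (3x3 intrinsics, pixels), "rvec" (rotation vector, rad) and "tvec" (3), from world to camera coordinates, as OpenCV has them. Camera axes: x right, y down, z forward; pixel columns grow to the right and rows downward; lengths in m; the calibration is good to about 2 mm. A picture is of the moment at which its call begins.
- ctrl.hand_in(): hands the job in; it is judged then, once.
The state is a dict: "time_s": time; "qpos": joint angles; "joint_vel": joint speeds; "tau": joint torques, N m; "ee_pos": TCP position; "eef_rot": TCP orientation; "force": force on the tool from outside, world axes, zero at the start; "moment": the same for the moment, N m; "grip_width": finger opening in m; "grip_force": force on a finger pad.
Only numpy, scipy, OpenCV 4.12 (cv2) and the standard library are available. Lean on these libraries where they do the work, as an engineer would, in place of code of your own. Each camera call takes 0.05 s, during which the arm holds its last target. There are 200 camera calls.

## Working session

There is one attempt and no reset: what is moved stays moved. The work goes in short steps, Python scripts to look and compute and a tool call to move; the robot and the scene stay as the last step left them, time stands still between calls to the robot, and variables do not carry over. Pictures are saved under pics/ and viewed, at most 10 in all, crops included, and the job is handed in when it is done.

Besides the shell and the picture viewer there is one more tool, called after ">>>" as name(argument=value, ...) on one line, values as JSON. apply_moves: Moves the arm, as the interface text tells. Its arguments: {"type":"object","properties":{"plan":{"type":"array","items":{"type":"number"}},"hand":{"type":"number"},"squeeze":{"type":"number"}},"required":["plan"]}

```bash
mkdir -p pics
cat > h.py <<'E'
import numpy as np, cv2
from station import monitor, camera, ctrl
def world(c):
    K=c["mtx"];R=cv2.Rodrigues(np.array(c["rvec"]))[0];t=np.array(c["tvec"]).ravel()
    v,u=np.mgrid[0:480,0:640];z=c["range_z"]
    p=np.stack([(u-K[0,2])/K[0,0]*z,(v-K[1,2])/K[1,1]*z,z],-1)
    return (p-t)@R
def ray(c,u,v,h):
    K=c["mtx"];R=cv2.Rodrigues(np.array(c["rvec"]))[0];t=np.array(c["tvec"]).ravel()
    d=R.T@np.array([(u-K[0,2])/K[0,0],(v-K[1,2])/K[1,1],1]);o=-R.T@t
    return o+d*(h-o[2])/d[2]
E
python3 - <<'E'
from h import *
for n in("scene","top"):
    c=camera(n);cv2.imwrite(f"pics/{n}0.png",c["image"][:,:,::-1]);np.savez(f"{n}0.npz",**c)
    print(n,-cv2.Rodrigues(np.array(c["rvec"]))[0].T@np.array(c["tvec"]).ravel())
o=monitor.get_obs();print(o["eef_rot"],o["ee_pos"],o["time_s"],ctrl.tcp_to_grasp)
E
```

```text
scene [0.02173681 0.69263231 0.4661949 ]
top [ 0.32843626 -0.01902654  0.99793066]
[-3.14060441e+00 -8.56533179e-05  4.22808231e-01] [ 0.22559628 -0.50134963  0.20496818] 0.1 -0.0188
```

View pics/scene0.png

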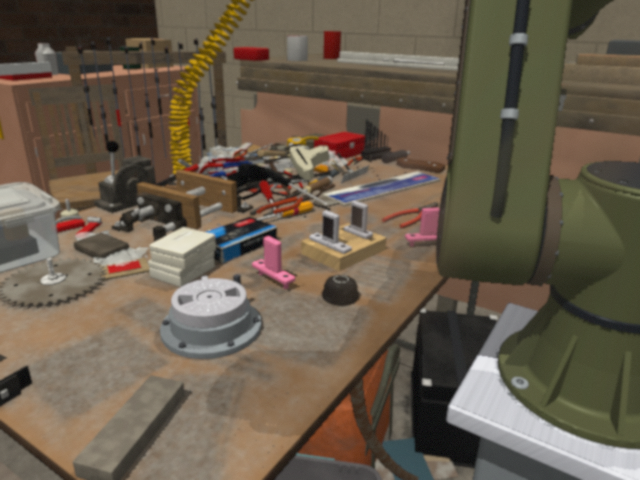

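View pics/top0.png

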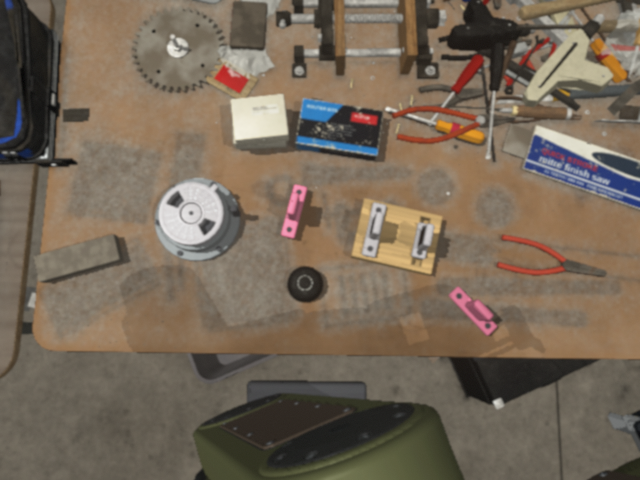

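The ring is at about (192,213) in the top view. The rack is at (398,237), with the wrenches at (375,230) and (423,239). The pink look-alikes are at (295,211) and (474,311). Next I'll zoom in on the rack and the ring.

Run:
```python
from h import *
i=cv2.imread("pics/top0.png");s=cv2.imread("pics/scene0.png")
f=lambda im,x,y,w,h:cv2.resize(im[y:y+h,x:x+w],(400,300),interpolation=cv2.INTER_CUBIC)
cv2.imwrite("pics/crop1.png",np.vstack([np.hstack([f(i,132,168,120,90),f(i,340,192,120,90)]),np.hstack([f(s,150,265,120,90),f(s,290,190,120,90)])]))
c=dict(np.load("top0.npz"));W=world(c)
for n,(x,y,w,h),z0,z1 in[("ring",(140,165,110,110),.055,.07),("flange",(140,165,110,110),.012,.03),("racktop",(340,185,120,100),.026,.033),("bar",(340,185,120,100),.036,.048),("handle",(340,185,120,100),.085,.12),("post",(140,165,110,110),.03,.05)]:
    p=W[y:y+h,x:x+w].reshape(-1,3);p=p[(p[:,2]>z0)&(p[:,2]<z1)]
    print(n,len(p),p.mean(0) if len(p) else"",np.ptp(p,axis=0) if len(p) else"")
```

```text
ring 2909 [0.5301389  0.20352974 0.05942174] [0.1152525  0.13874439 0.01069478]
flange 392 [0.50523786 0.18441529 0.0165945 ] [0.15556204 0.15988088 0.01778613]
racktop 2867 [ 0.49985993 -0.17149277  0.02839914] [0.14985792 0.17807208 0.00699566]
bar 626 [ 0.50003255 -0.15327919  0.03840017] [0.12193432 0.16127313 0.01199009]
handle 413 [ 0.49995467 -0.17133271  0.09781363] [0.05794379 0.10781034 0.01833226]
post 859 [0.51418048 0.18797775 0.03981765] [0.12665548 0.14449578 0.01990357]
```

View pics/crop1.png

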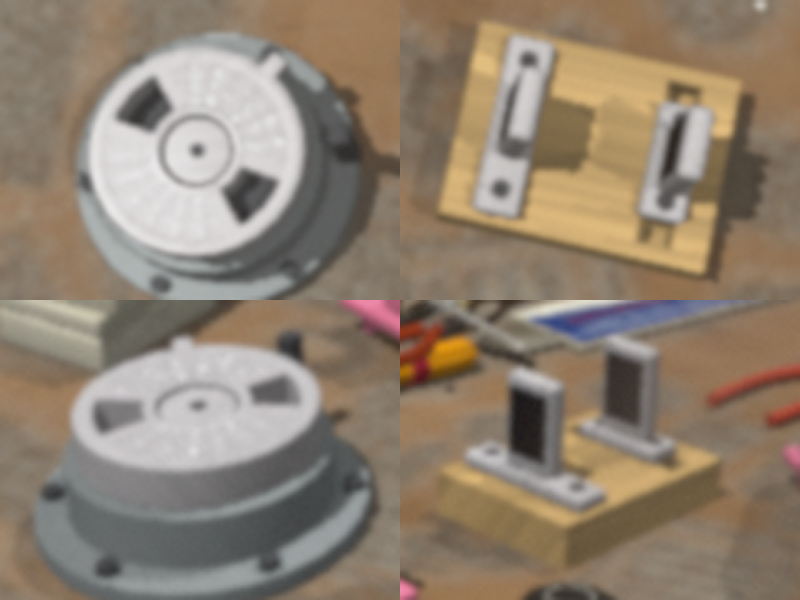

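Run:
```python
from h import *
c=dict(np.load("top0.npz"));W=world(c);im=c["image"].astype(int);g=im.sum(2)/3;sat=im.max(2)-im.min(2)
# bar+handle top of left wrench: bright grey, z masks
Z=W[...,2]
def comp(m):
    n,l,s,ce=cv2.connectedComponentsWithStats(m.astype(np.uint8));k=1+np.argmax(s[1:,4]);return l==k
for nm,x0,x1 in(("left",350,400),("right",400,450)):
    R=np.zeros_like(g,bool);R[190:280,x0:x1]=1
    m=comp(R&(sat<32)&(g>120)); ys,xs=np.nonzero(m)
    P=np.array([ray(c,u,v,.040) for u,v in zip(xs,ys)],float)
    # whole silhouette incl handle: min area rect on bar-level
    r=cv2.minAreaRect((P[:,:2]*1000).astype(np.float32));print(nm,"rect",r,len(xs))
    h=R&(Z>.096)&(Z<.108);p=W[h]
    if len(p):print(" handletop n",len(p),p.mean(0),cv2.minAreaRect((p[:,:2]*1000).astype(np.float32)))
    b=R&(Z>.036)&(Z<.044)&m;p=W[b]
    if len(p):print(" bar n",len(p),p.mean(0),cv2.minAreaRect((p[:,:2]*1000).astype(np.float32)))
# ring
R=np.zeros_like(g,bool);R[165:265,145:250]=1
p=W[R&(Z>.055)&(Z<.07)&(sat<30)];q=p[np.hypot(p[:,0]-.53,p[:,1]-.2)<.075]
print("ringcirc",cv2.minEnclosingCircle((q[:,:2]*1000).astype(np.float32)),np.median(q[:,2]))
C=ray(c,191.4,213,.060);print("shaft C",C)
for nm,(x,y) in(("pA",(174.5,199.5)),("pB",(206.7,226.3))):
    s=np.zeros_like(g,bool);s[int(y)-11:int(y)+12,int(x)-11:int(x)+12]=1
    m=comp(s&(g<120));ys,xs=np.nonzero(m);e=ray(c,xs.mean(),ys.mean(),.058)
    d=e-C;print(nm,m.sum(),e,np.hypot(*d[:2]),np.arctan2(d[1],d[0]))
e=ray(c,213.6,187.5,.060);d=e-C;print("lug",e,np.hypot(*d[:2]),np.arctan2(d[1],d[0]))
s=np.zeros_like(g,bool);s[195:225,225:245]=1;m=s&(g<75);ys,xs=np.nonzero(m);print("post px",xs.mean(),ys.mean(),len(xs),np.percentile(Z[m],[5,50,95]))
print(g[196:222,226:244].astype(int)); print((Z[196:222,226:244]*1000).astype(int))
```

```text
left rect ((509.9411315917969, -126.28117370605469), (26.475404739379883, 101.17273712158203), 77.81906127929688) 644
 handletop n 165 [ 0.51019184 -0.12666808  0.09930154] ((510.2462463378906, -126.77107238769531), (13.607110977172852, 38.8632926940918), 79.12896728515625)
 bar n 364 [ 0.50499905 -0.12340754  0.03831145] ((510.7857971191406, -126.62419128417969), (25.486234664916992, 101.39604187011719), 78.20518493652344)
right rect ((491.1955261230469, -216.2142333984375), (31.25958251953125, 66.83280181884766), 77.45752716064453) 412
 handletop n 174 [ 0.49146957 -0.21439624  0.0991687 ] ((492.1749267578125, -214.73773193359375), (13.631766319274902, 39.69108963012695), 78.57476806640625)
 bar n 174 [ 0.48722897 -0.20901024  0.03815278] ((492.19561767578125, -214.6756134033203), (25.594545364379883, 64.96253967285156), 78.39714050292969)
ringcirc ((530.6046752929688, 194.5105438232422), 68.89998626708984) 0.059426543505180535
shaft C [0.52922641 0.2041704  0.06      ]
pA 135 [0.55385165 0.23505602 0.058     ] 0.039500928378423256 0.8977012621061313
pB 142 [0.50687708 0.17724562 0
[... 3418 characters left out ...]
 41  28  11  -1  -1   0]
 [ 36  37  34  31  22  10   8  14  40  38  39  37  37  31  11  -3  -3  -3]
 [ 36  37  38  32  19   7  13  14  30  30  26  28  29  28  15  -2   0  -2]
 [ 37  39  38  30  22   9  12  15  14  20  20  22  19  19  12  -1  -1  -2]
 [ 38  39  34  31  17   7   9   9  12  13  11  11  12   8  -3  -2  -2  -4]
 [ 40  36  38  30  20  12  10  11   6  10  10   5   9   7  -1   0  -3  -4]
 [ 38  39  36  29  15  11  10  11  11   8  10  10  12   9   1  -1  -2  -4]
 [ 37  38  37  30  17  10   7   9  11   8   9   8  11   6  -4  -2   0  -2]
 [ 42  35  37  30  17  10   9  11  10  12   9  11  10   8  -5  -1   0  -2]
 [ 35  42  36  20  18  10  12   9  11  10   9   8   9   9  -3  -1   0   1]]
```

Run:
```python
from h import *
c=dict(np.load("top0.npz"))
C=ray(c,191.4,213,.060);e=ray(c,233.7,208.3,.0605);d=e-C;print(e,np.hypot(*d[:2]),np.arctan2(d[1],d[0]))
g=c["image"].mean(2);W=world(c)
m=(W[...,2]>.054)&(W[...,2]<.066);m[:165]=0;m[265:]=0;m[:,:145]=0;m[:,228:]=0
m=cv2.morphologyEx(m.astype(np.uint8),cv2.MORPH_OPEN,cv2.getStructuringElement(2,(13,13)))
k=cv2.findContours(m,0,1)[0];k=max(k,key=len);(x,y),ax,a=cv2.fitEllipse(k);print(x,y,ax,ray(c,x,y,.062))
```

```text
[0.5393296  0.12889899 0.0605    ] 0.07594643255079914 -1.4373703992654099
180.3110809326172 226.52163696289062 (25.282634735107422, 52.904842376708984) [0.50378033 0.22194598 0.062     ]
```

>>> apply_moves(plan=[0,0,0,0.126,0,0,0,0.126,0,0,0,0.126,0,0,0,0.126,0,0,0,0.125,18.4,-38.6,0,0,18.4,-38.6,0,0,18.4,-38.6,0,0,18.4,-38.6,0,0,18.4,-38.6,0,0,18.4,-38.6,0,0,18.4,-38.6,0,0,18.4,-38.6,0,0,18.4,-38.6,0,0,18.4,-38.6,0,0,18.4,-38.6,0,0,0,0,0,0,0,0,0,0], hand=0.2, squeeze=60)

```text
time_s: 1.9
ee_pos: [0.5107, -0.1269, 0.205]
eef_rot: [3.142, 0.001, -0.205]
force: [-0.1, -0.7, -0.1]
grip_width: 0.0565
grip_force: 0.0
```

>>> apply_moves(plan=[0,0,40,0,0,0,40,0,0,0,30,0,0,0,20,0,0,0,12,0,0,0,10,0,0,0,0,0,0,0,0,0])

```text
time_s: 2.7
ee_pos: [0.511, -0.1277, 0.0542]
eef_rot: [3.141, -0.001, -0.207]
force: [0.6, 0.3, 0.3]
grip_width: 0.0563
grip_force: 0.0
```

>>> apply_moves(plan=[0,0,0,0,0,0,0,0,0,0,0,0,0,0,0,0,0,0,0,0,0,0,0,0,0,0,0,0,0,0,0,0], hand=-1, squeeze=60)

```text
time_s: 3.5
ee_pos: [0.5108, -0.1273, 0.0535]
eef_rot: [-3.141, -0.0, -0.206]
force: [0.3, 1.9, 1.4]
grip_width: 0.0136
grip_force: 60.0
```

>>> apply_moves(plan=[0,0,-10,0,0,0,-15,0,0,0,-25,0,0,0,-30,0,0,0,-30,0,0,0,-30,0,0,0,0,0,0,0,0,0])

```text
time_s: 4.3
ee_pos: [0.5105, -0.1274, 0.1933]
eef_rot: [3.141, -0.0, -0.206]
force: [-0.2, 0.1, -3.3]
grip_width: 0.0141
grip_force: 60.0
```

Run:
```python
from h import *
c=camera("scene");cv2.imwrite("pics/s1.png",c["image"][100:400,120:520,::-1])
```

```text
(no output)
```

View pics/s1.png

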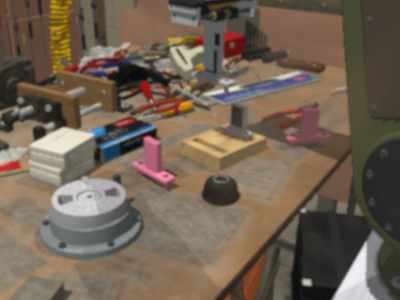

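The wide wrench is held upright at about (208,70) in this crop. The narrow one is still in the rack at (240,122).

>>> apply_moves(plan=[-5.5,-36.6,0,0,-5.5,-36.6,0,0,-5.5,-36.6,0,0,-5.5,-36.6,0,0,-5.5,-36.6,0,0,-5.5,-36.6,0,0,-5.5,-36.6,0,0,-5.5,-36.6,0,0,-5.5,-36.6,0,0,0,0,0,-0.1375,0,0,0,-0.1375,0,0,0,-0.1375,0,0,0,-0.1375,0,0,0,-0.1375,0,0,0,-0.1375,0,0,0,-0.1375,0,0,0,-0.1375,0,0,0,0,0,0,0,0,0,0,0,0])

```text
time_s: 6.35
ee_pos: [0.5295, 0.2051, 0.1928]
eef_rot: [-3.141, 0.001, 0.891]
force: [1.0, 0.6, -1.6]
grip_width: 0.0137
grip_force: 60.0
```

>>> apply_moves(plan=[0,0,40,0,0,0,25,0,0,0,10,0,0,0,5,0,0,0,0,0,0,0,0,0])

```text
time_s: 6.95
ee_pos: [0.5303, 0.2054, 0.1147]
eef_rot: [3.141, -0.002, 0.893]
force: [-0.4, 0.4, -1.9]
grip_width: 0.0137
grip_force: 60.0
```

Run:
```python
from h import *
a=camera("scene")["image"][210:360,140:280,::-1];b=camera("top")["image"][150:270,130:270,::-1]
cv2.imwrite("pics/s2.png",np.hstack([cv2.resize(a,(400,428),interpolation=2),cv2.resize(b,(400,428),interpolation=2)]))
```

```text
(no output)
```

View pics/s2.png

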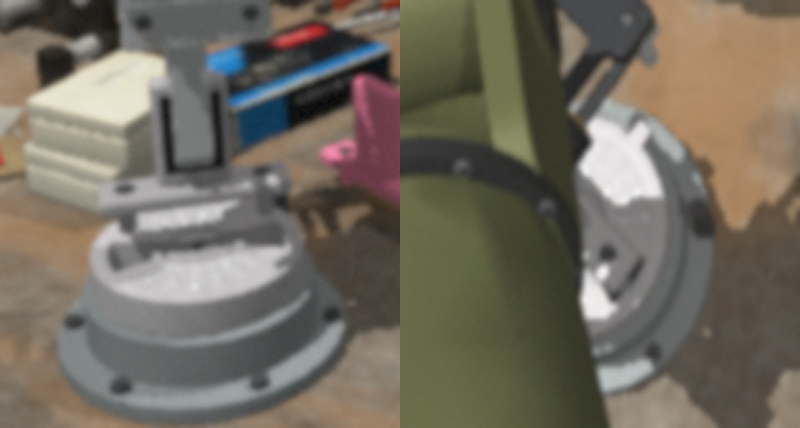

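The scene view shows the pins at about (120,225) and (270,205), directly above the pockets. I'll lower it.

>>> apply_moves(plan=[0,0,8,0,0,0,8,0,0,0,6,0,0,0,4,0,0,0,2,0,0,0,0,0,0,0,0,0])

```text
time_s: 7.75
ee_pos: [0.5298, 0.2052, 0.0855]
eef_rot: [3.141, -0.0, 0.894]
force: [0.0, 0.3, -2.0]
grip_width: 0.0139
grip_force: 60.0
```

>>> apply_moves(plan=[0,0,0,0.06,0,0,0,0.06,0,0,0,0.06,0,0,0,0.06,0,0,0,0.06,0,0,0,0.06,0,0,0,0.06,0,0,0,0.06,0,0,0,0.06,0,0,0,0.06,0,0,0,0.06,0,0,0,0.06,0,0,0,0,0,0,0,0])

```text
time_s: 9.15
ee_pos: [0.5293, 0.2061, 0.0855]
eef_rot: [-3.14, 0.0, 0.174]
force: [-4.6, 5.0, 0.4]
grip_width: 0.0137
grip_force: 60.0
```

Run:
```python
from h import *
o=monitor.get_obs();print(o["moment"])
A=camera("scene");B=camera("top");np.savez("s3.npz",**A);np.savez("t3.npz",**B)
a=A["image"][235:355,150:290,::-1];b=B["image"][150:270,130:270,::-1]
cv2.imwrite("pics/s3.png",np.hstack([cv2.resize(a,(400,343),interpolation=2),cv2.resize(b,(400,343),interpolation=2)]))
```

```text
[1.35546495 0.873033   0.22631285]
```

View pics/s3.png

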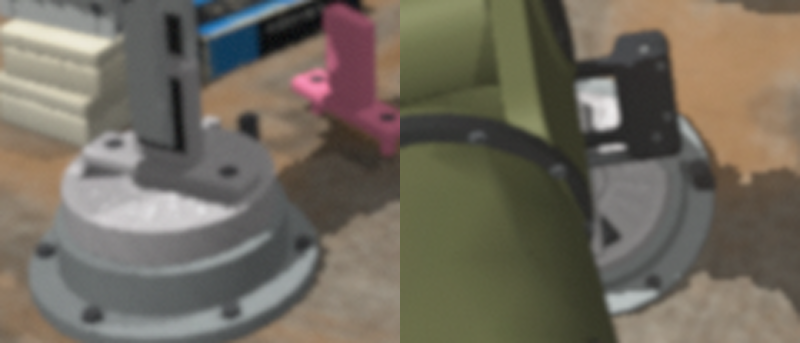

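>>> apply_moves(plan=[0,0,0,0.05,0,0,0,0.05,0,0,0,0.05,0,0,0,0.03,0,0,0,0,0,0,0,0])

```text
time_s: 9.85
ee_pos: [0.5293, 0.2063, 0.0855]
eef_rot: [-3.14, 0.001, -0.006]
force: [-4.1, 6.6, 0.6]
grip_width: 0.0135
grip_force: 60.0
```

Run:
```python
from h import *
A=camera("scene");B=camera("top");np.savez("s4.npz",**A)
a=A["image"][255:315,190:260,::-1];b=B["image"][150:270,130:270,::-1]
cv2.imwrite("pics/s4.png",np.hstack([cv2.resize(a,(500,428),interpolation=2),cv2.resize(b,(300,428),interpolation=2)]))
# predicted lug outer centre (r .063) for lug angles, post
R=cv2.Rodrigues(np.array(A["rvec"]))[0]
for t in(-1.2,-1.3,-1.437,-1.5):
    p=np.array([.5295+.063*np.cos(t),.2048+.063*np.sin(t),.062]);q=cv2.projectPoints(p[None],A["rvec"],A["tvec"],A["mtx"],None)[0].ravel();print(t,q,(q-[190,255])*7.14)
p=np.array([.5395,.1289,.0615]);print("post",(cv2.projectPoints(p[None],A["rvec"],A["tvec"],A["mtx"],None)[0].ravel()-[190,255])*7.14)
```

```text
-1.2 [225.16228493 276.12697716] [251.05871438 150.84661689]
-1.3 [228.62186596 276.63286944] [275.76012294 154.45868777]
-1.437 [233.10187366 277.60096655] [307.74737792 161.37090118]
-1.5 [235.04378977 278.15011111] [321.61265892 165.29179334]
post [340.8190182  139.29577015]
```

View pics/s4.png

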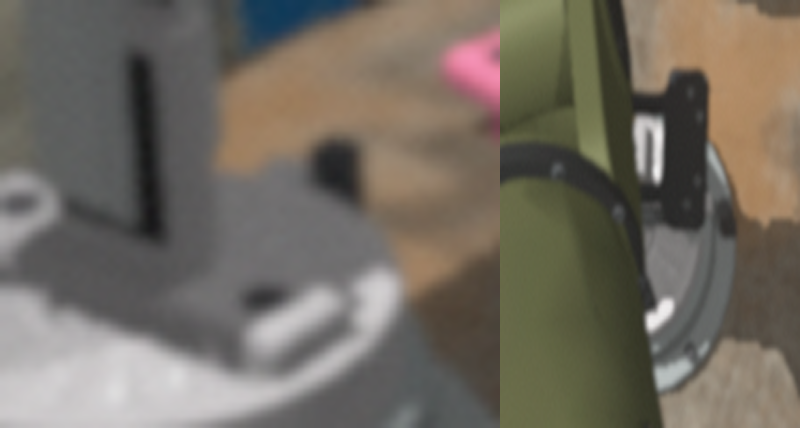

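The lug is at about (285,170) in the left crop and the post at (337,165). That leaves roughly 0.07 rad to go.

>>> apply_moves(plan=[0,0,0,0.035,0,0,0,0.03,0,0,0,0,0,0,0,0,0,0,1,0,0,0,0,0])

```text
time_s: 10.55
ee_pos: [0.5294, 0.2063, 0.0854]
eef_rot: [-3.14, 0.0, -0.071]
force: [-8.4, 5.6, 9.5]
grip_width: 0.0135
grip_force: 60.0
```

>>> apply_moves(plan=[0,0,0,0,0,0,0,0,0,0,0,0,0,0,0,0,0,0,0,0,0,0,0,0], hand=0)

```text
time_s: 11.15
ee_pos: [0.5297, 0.2051, 0.0844]
eef_rot: [3.142, 0.0, -0.071]
force: [0.0, -0.3, 0.9]
grip_width: 0.0466
grip_force: 0.0
```

>>> apply_moves(plan=[0,0,-20,0,0,0,-30,0,0,0,-40,0,0,0,-40,0,0,40,0,0,0,40,0,0,0,40,0,0,0,40,0,0,0,40,0,0,0,40,0,0,0,0,0,0,0,0,0,0])

```text
time_s: 12.35
ee_pos: [0.5126, -0.0347, 0.2145]
eef_rot: [-3.141, -0.0, -0.073]
force: [-0.2, 0.4, 0.7]
grip_width: 0.047
grip_force: 0.0
```

Run:
```python
from h import *
A=camera("scene");B=camera("top");np.savez("t5.npz",**B);np.savez("s5.npz",**A)
a=A["image"][230:350,150:270,::-1];b=B["image"][163:263,142:242,::-1]
cv2.imwrite("pics/s5.png",np.hstack([cv2.resize(a,(300,300),interpolation=2),cv2.resize(b,(500,500),interpolation=2)[100:400]]))
```

```text
(no output)
```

View pics/s5.png

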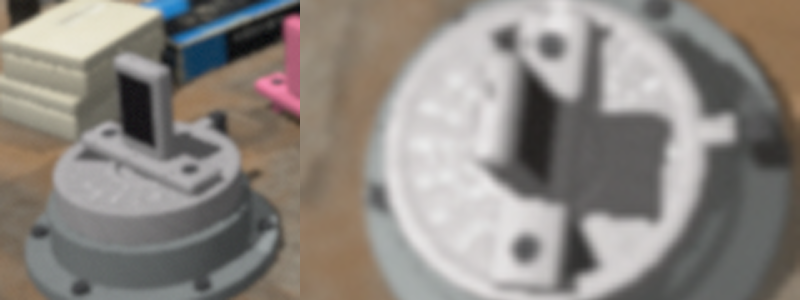

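The wrench stands upright in the ring. The lug is at about (720,130) in the right crop and the post at (765,140). Now I'll measure how far apart they are in angle.

Run:
```python
from h import *
c=dict(np.load("t5.npz"));W=world(c);Z=W[...,2];g=c["image"].mean(2)
S=np.zeros_like(g,bool);S[190:230,205:245]=1
P=W[...,:2].copy();C=np.array([.5295,.2048])
for nm,m in(("ring",S&(Z>.053)&(g>140)),("post",S&(Z>.056)&(g<115)&(np.mgrid[0:480,0:640][1]>229))):
    ys,xs=np.nonzero(m);p=np.array([ray(c,u,v,.060)[:2] for u,v in zip(xs,ys)])-C;r=np.hypot(*p.T)
    k=(r>.0605)&(r<.085);a=np.arctan2(p[k,1],p[k,0]);print(nm,k.sum(),xs[k].mean(),ys[k].mean(),r[k].mean(),a.mean(),a.min(),a.max())
print(g[202:216,220:242].astype(int))
```

```text
ring 22 226.27272727272728 207.63636363636363 0.0637570843726974 -1.3999782741273694 -1.4956821209684188 -0.9763393357958151
post 34 233.7058823529412 208.35294117647058 0.07653540856749426 -1.4414350224744752 -1.5077714314860524 -1.3744791853644234
[[180 146 105  81  77  75  73  74  76  81  89  96 100 104 110 111 100  84
   83  96 116 125]
 [185 156 113  84  77  77  72  73  76  85  93 100 101 102 106 112 110  91
   80  89 111 127]
 [187 160 120  89  80  78  78  79  80  86  96 100  98  98 100 103 103  90
   79  84 105 127]
 [189 165 130 104  95  99 110 114 105  92  94  97  95  92  88  91  90  84
   78  81 100 120]
 [194 175 156 140 137 144 157 160 140 104  88  89  90  87  83  79  78  76
   76  76  89 107]
 [199 192 185 181 177 180 184 179 152 107  84  85  87  86  82  76  70  69
   71  74  79  91]
 [203 200 201 200 198 195 194 183 154 108  84  85  86  85  80  76  67  62
   65  72  74  85]
 [206 204 207 206 204 201 198 187 159 112  85  85  86  83  81  76  66  58
   62  69  74  80]
 [207 202 200 197 193 190 185 176 149 107  80  79  80  77  73  68  63  55
   56  65  71  76]
 [208 197 183 169 159 152 145 135 118  91  76  72  69  62  57  57  54  51
   52  59  66  74]
 [206 191 168 136 114 105 100  95  86  77  73  71  62  52  50  49  49  48
   49  55  65  73]
 [204 190 160 120  92  83  80  77  75  73  75  72  62  52  48  47  46  49
   50  55  65  72]
 [203 189 160 118  88  79  78  77  74  76  79  78  68  56  48  48  47  47
   48  54  63  73]
 [202 189 161 118  86  78  78  77  77  79  83  87  79  67  56  52  51  52
   52  57  65  73]]
```

The lug is about 0.02 rad (1.5 mm) short of the pointer. I'll regrip the wrench and nudge the ring.

>>> apply_moves(plan=[0,-40,0,0,0,-40,0,0,0,-40,0,0,0,-40,0,0,0,-40,0,0,0,-40,0,0,0,0,0,0,0,0,40,0,0,0,40,0,0,0,30,0,0,0,19,0,0,0,0,0,0,0,0,0])

```text
time_s: 13.75
ee_pos: [0.5298, 0.2055, 0.0862]
eef_rot: [-3.141, -0.0, -0.071]
force: [-0.7, -0.1, -0.3]
grip_width: 0.0469
grip_force: 0.0
```

>>> apply_moves(plan=[0,0,0,0,0,0,0,0,0,0,0,0,0,0,0,0,0,0,0,0,0,0,0,0], hand=-1)

```text
time_s: 14.35
ee_pos: [0.5298, 0.2056, 0.0857]
eef_rot: [-3.141, -0.001, -0.071]
force: [-0.6, 3.8, 1.0]
grip_width: 0.0135
grip_force: 59.9
```

>>> apply_moves(plan=[0,0,0,0.01,0,0,0,0.012,0,0,0,0,0,0,0,0,0,0,0,0])

```text
time_s: 14.85
ee_pos: [0.5299, 0.2058, 0.0857]
eef_rot: [-3.14, -0.001, -0.093]
force: [0.0, 6.6, -0.5]
grip_width: 0.0138
grip_force: 59.9
```

>>> apply_moves(plan=[0,0,0,0,0,0,0,0,0,0,0,0,0,0,0,0,0,0,0,0,0,0,0,0], hand=0)

```text
time_s: 15.45
ee_pos: [0.5297, 0.2051, 0.0855]
eef_rot: [3.142, 0.0, -0.093]
force: [-0.6, 0.2, -0.9]
grip_width: 0.0471
grip_force: 0.0
```

>>> apply_moves(plan=[0,0,-20,0,0,0,-30,0,0,0,-40,0,0,0,-40,0,0,40,0,0,0,40,0,0,0,40,0,0,0,40,0,0,0,40,0,0,0,40,0,0,0,0,0,0,0,0,0,0])

```text
time_s: 16.65
ee_pos: [0.5073, -0.0342, 0.2155]
eef_rot: [-3.141, -0.0, -0.095]
force: [0.3, 1.3, 1.1]
grip_width: 0.0467
grip_force: 0.0
```

Run:
```python
from h import *
A=camera("scene");B=camera("top");g=B["image"].mean(2)
a=A["image"][230:350,150:270,::-1];b=B["image"][163:263,142:242,::-1]
cv2.imwrite("pics/s6.png",np.hstack([cv2.resize(a,(300,300),interpolation=2),cv2.resize(b,(500,500),interpolation=2)[100:400]]))
print(g[204:214,222:230].astype(int))
```

```text
[[122  89  78  77  73  72  76  85]
 [128  94  80  79  79  76  78  83]
 [139 109  99 104 111 111  98  86]
 [161 145 143 149 158 157 133  98]
 [189 183 181 181 185 179 151 107]
 [204 201 198 196 194 186 157 111]
 [207 207 203 201 198 188 161 113]
 [199 198 194 189 184 175 150 108]
 [182 166 153 147 141 134 118  92]
 [166 132 109 100  97  92  87  78]]
```

View pics/s6.png

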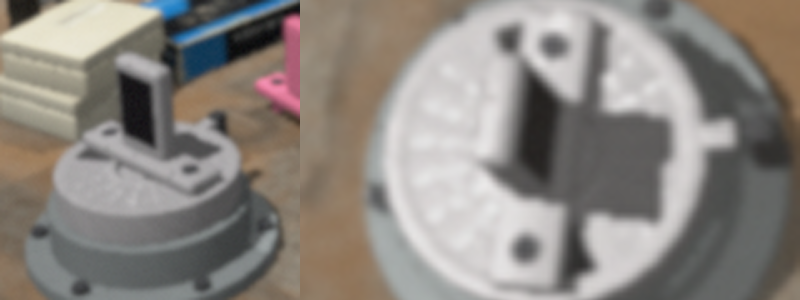

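The lug at (720,133) now points at the post at (765,140), to within about 0.01 rad, and the wrench is upright and seated.

```bash
python3 -c "
from station import ctrl
print(ctrl.hand_in())"
```

```text
the job is handed in; nothing more can be done
None
```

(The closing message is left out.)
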